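# Take the copper field coil off its post and lay it in the tray

### The arm

A 6-joint arm with a two-finger parallel gripper is mounted at the origin on the work surface. World frame = base frame: x ahead of the robot, y to its left, z up, the work surface at z = 0. Lengths are in m, angles in rad, forces in N, time in s.
With the tool pointing down it reaches from about 0.3 to 0.825 m from the base axis. Payload 5.4 kg.
Tool frame: the origin (TCP) lies at the very end of the fingers, on their centre line; the grasp point (between the pads) lies 19 mm behind it; z points along the fingers, x is the direction in which the jaws open and shut, and the axes are right-handed (so a half turn about z gives the same grasp; the last joint's range is limited). The gripper opens to 92 mm and grips with 3 to 60 N. Pads are 20 mm wide; open, the fingers measure 128 mm over their backs; the gripper's body (75 mm by 189 mm) begins 69 mm behind the grasp point.
Start: joints at [-1.331, 0.158, 1.597, -0, 1.386, -0.21], TCP at [0.25, -0.518, 0.215] pointing down, gripper open.
Joint ranges: [-2.91, 2.91], [-0.94, 2.29], [0.18, 2.7], [-1.29, 4.43], [0.17, 2.64], [-3, 3]. Speed limits (rad/s): [2.57, 2.57, 3.14, 3.14, 3.14, 3.14].

### API

Orientations are given as a rotation vector (axis times angle).
In Python, from workcell import bot gives the robot as it stands. Calls block until the motion is done:
- bot.goto(position, orientation): joint-space move of the TCP to a pose.
- bot.line_to(position, rot=None, max_speed=0.15): straight line of the TCP; rot=None keeps the orientation; max_speed is the mean speed in m/s.
- bot.set_joints(angles): joint-space move.
- bot.set_gripper(opening, newtons=None): opening from 0.0 (shut) to 1.0 (fully open); newtons is the grip in N (None keeps the last); returns when the fingers have stopped.
- bot.hold(seconds).
- bot.inverse_kinematics(position, orientation): joint angles nearest the present ones, or None.
- bot.read_camera(name): name is "scene" or "top"; returns a dict with "pixels" (384x512x3 uint8, blue, green, red), "fx", "fy", "cx", "cy" (pixels), "k1" (the pictures are not rectified: a ray, as slopes to the right and down, at radius r is drawn at 1 + k1 r^2 times it, then the intrinsics apply), "R" (3x3) and "t" (3): a world point X has camera coordinates R X + t. Camera axes: x right, y down, z forward; pixel columns grow to the right and rows downward; lengths in m; the calibration is good to about 2 mm. A picture is of the moment at which its call begins. There is no depth.
A pose or a line that the arm cannot do raises bot.MotionError and nothing moves.
- bot.job_done(): hands the job in, once; it reports no verdict.
Readings, each from a call of its own:
- bot.current_clock(): time.
- bot.current_joints(): joint angles.
- bot.current_joint_vel(): joint speeds.
- bot.current_effort(): joint torques, N m.
- bot.current_ee_pos(): TCP position.
- bot.current_tool_rot(): TCP orientation.
- bot.current_contact_force(): force on the tool from outside, world axes, zero at the start.
- bot.current_ft_torque(): the same for the moment, N m.
- bot.current_opening(): opening from 0.0 (shut) to 1.0 (fully open).
Only numpy, scipy, OpenCV 4.12 (cv2) and the standard library are available. Lean on these libraries where they do the work, as an engineer would, in place of code of your own. Each camera call takes 0.05 s, during which the arm holds its last target. There are 200 camera calls.

### The job

On the optical bench three wound coils are stored on short upright posts. Slide the copper-coloured coil straight up off its post and lay it gently, flat, in the empty orange tray, without dropping it. Leave the green and the blue coil on their posts.

Things in the scene. Friction and masses are not known exactly. Their poses are not given: they have to be found in the camera images.
- coil_copper: The coil to take: a stiff ring of copper-coloured wire, 48 mm outside diameter, 26 mm bore, 34 mm high, about 0.25 kg. Origin on its axis at its underside, z along the axis (up). It sits loosely round a fixed upright steel post 12.7 mm thick whose top is 66 mm above the bench; under the coil is the post's dark round foot, 44 mm across and 12 mm high, so the coil's underside starts 12 mm and its top 46 mm above the bench, and the post stands 20 mm out of it.
- tray: Shallow square orange tray fixed to the bench, 160 x 160 mm outside, 16 mm high, walls and floor 5 mm thick (inside 150 x 150 mm, inner floor 5 mm above the bench), empty. Origin at the centre of its underside on the bench, x and y along its sides. A deeper grey tray of the same outline, 30 mm high and holding optics, stands elsewhere and is not meant.
- coil_green: A coil of the same size as the copper one but of green wire, on an identical post; stays there. Origin on its axis at its underside.
- coil_blue: A coil of the same size as the copper one but of blue wire, on an identical post; stays there. Origin on its axis at its underside.

How it is judged:
On the way:
1. the copper coil has been lifted clear above the top of its post (height (world z) of coil_copper above 0.067 m), for 0.1 s.
At the end, for the whole second after the job is handed in: The copper coil lies at rest, flat (within 10 degrees, either way up) on the floor of the orange tray, wholly inside its walls; the green and blue coils are still on their posts, within 20 mm of where they were (x of coil_copper in the frame of tray between -0.058 and 0.058 m and y of coil_copper in the frame of tray between -0.058 and 0.058 m and ((angle between coil_copper's own z axis and vertical below 0.17 rad and height (world z) of coil_copper below 0.012 m) or (angle between coil_copper's own z axis and vertical above 2.97 rad and height (world z) of coil_copper below 0.046 m)) and linear speed of coil_copper below 0.02 m/s and distance of each of coil_green, coil_blue from where it was at the start of the episode below 0.02 m); the robot touches nothing.
It fails at once if the green coil is moved more than 20 mm (distance of coil_green from where it was at the start of the episode above 0.02 m).
It fails at once if the blue coil is moved more than 20 mm (distance of coil_blue from where it was at the start of the episode above 0.02 m).
It fails at once if the copper coil is dropped or thrown (falls free, untouched by the fingers, for more than about 15 mm) (contact force between the fingers and coil_copper below 0.02 N and linear speed of coil_copper above 0.5 m/s).
It also fails if it takes over 38 s, if anything falls off the work surface, if the arm or the gripper's body presses on something with over 40 N, if the wrist force passes 120 N, or if a joint passes its speed limit or range.

## Working session

There is one attempt and no reset: what is moved stays moved. The work goes in short steps, each a Python script; the robot and the scene stay as the last script left them, time stands still between calls to the robot, and variables do not carry over. Pictures are saved under pics/ and viewed, about 8 in all and at most 12, crops included, and the job is handed in when it is done.

```bash
mkdir -p pics; python3 - <<'E'
from workcell import bot
import cv2,pickle
for n in("scene","top"):
    c=bot.read_camera(n); cv2.imwrite(f"pics/{n}0.png",c["pixels"]); pickle.dump(c,open(f"{n}0.pkl","wb"))
    print(n,c["fx"],c["cx"],c["cy"],c["k1"],c["R"].round(3).tolist(),c["t"].round(3))
print(bot.current_clock(),bot.current_tool_rot(),bot.current_opening())
E
```

```text
scene 402.50176089443715 258.8828659338894 190.24549541837777 -0.010781259208057645 [[-0.54, 0.842, -0.016], [0.675, 0.421, -0.606], [-0.503, -0.338, -0.795]] [ 0.277 -0.339  1.393]
top 438.0392359000055 257.4620557926609 192.17482216085028 -0.08808377509887359 [[0.023, -1.0, -0.002], [-0.994, -0.023, -0.103], [0.103, 0.005, -0.995]] [0.003 0.523 1.06 ]
0.1 [-2.65983690e+00  1.66952526e+00  1.92019603e-03] 1.0044452382101559
```

View pics/top0.png

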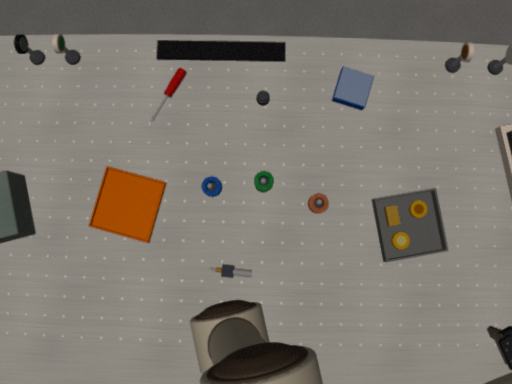

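View pics/scene0.png

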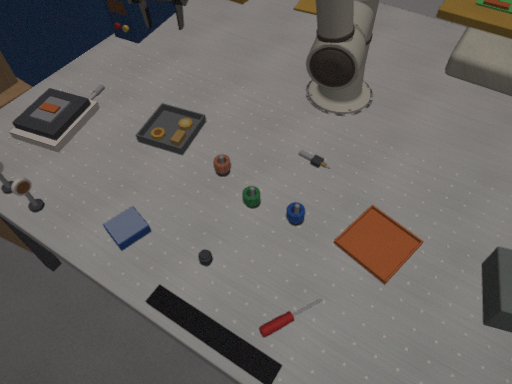

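The top view shows copper at (318,203), green at (264,181), blue at (212,186) and the orange tray at (128,204). The scene view shows copper at (222,164), green at (251,196), blue at (296,213) and the tray at (378,242). Next I'll triangulate them.

```bash
cat > h.py <<'E'
import cv2,pickle,numpy as np
def ray(c,uv):
    K=np.array([[c["fx"],0,c["cx"]],[0,c["fy"],c["cy"]],[0,0,1]])
    p=cv2.undistortPoints(np.float64(uv).reshape(-1,1,2),K,np.array([c["k1"],0,0,0.])).reshape(-1,2)
    return -c["R"].T@c["t"],np.c_[p,np.ones(len(p))]@c["R"]
def plane(c,uv,z):
    o,d=ray(c,uv); return o+d*((z-o[2])/d[:,2])[:,None]
HUE=dict(copper=(3,14,60),green=(50,85,80),blue=(105,130,120),tray=(3,16,180))
def blob(c,name,near,r=40):
    hsv=cv2.cvtColor(c["pixels"],cv2.COLOR_BGR2HSV); a,b,s=HUE[name]
    m=cv2.inRange(hsv,(a,s,40),(b,255,255)); w=np.zeros_like(m); cv2.circle(w,near,r,255,-1)
    m=cv2.morphologyEx(m&w,cv2.MORPH_CLOSE,np.ones((3,3)))
    k=max(cv2.findContours(m,cv2.RETR_EXTERNAL,cv2.CHAIN_APPROX_NONE)[0],key=cv2.contourArea)
    h=cv2.convexHull(k); M=cv2.moments(h)
    return np.array([M["m10"],M["m01"]])/M["m00"],h
def tri(*rs):
    A=0;b=0
    for o,d in rs:
        d=d[0]/np.linalg.norm(d[0]); P=np.eye(3)-np.outer(d,d); A=A+P; b=b+P@o
    return np.linalg.solve(A,b)
E
python3 - <<'E'
from h import *
T,S=[pickle.load(open(f"{n}0.pkl","rb")) for n in("top","scene")]
for n,a,b in(("copper",(318,203),(222,164)),("green",(264,181),(251,196)),("blue",(212,186),(296,213))):
    u,h=blob(T,n,a,20); v,g=blob(S,n,b,20)
    print(n,u.round(1),cv2.contourArea(h),v.round(1),cv2.contourArea(g),plane(T,u,.029).round(4),plane(S,v,.029).round(4),tri(ray(T,u),ray(S,v)).round(4))
for c,p in((T,(128,204)),(S,(378,242))):
    u,h=blob(c,"tray",p,70); q=plane(c,h,.016)[:,:2].astype(np.float32); r=cv2.minAreaRect(q); print("tray",r)
E
```

```text
copper [318.1 202.9] 321.5 [221.7 163.9] 257.5 [[ 0.4992 -0.135   0.029 ]] [[ 0.5    -0.1353  0.029 ]] [ 0.4994 -0.1354  0.0283]
green [263.4 180.8] 288.0 [251.1 196.3] 267.0 [[0.5511 0.0015 0.029 ]] [[0.5524 0.0008 0.029 ]] [0.5515 0.0009 0.0281]
blue [211.4 186. ] 275.0 [295.3 212.9] 289.5 [[0.5353 0.1301 0.029 ]] [[0.5362 0.1293 0.029 ]] [0.5357 0.1296 0.0286]
tray ((0.4869672656059265, 0.3442336320877075), (0.15953893959522247, 0.15710259974002838), 76.14813995361328)
tray ((0.4933270215988159, 0.34509140253067017), (0.15600645542144775, 0.16208785772323608), 76.34803009033203)
```

```bash
cat >> h.py <<'E'
from scipy.spatial.transform import Rotation as Ro
def down(yaw): return (Ro.from_euler("z",yaw)*Ro.from_euler("x",np.pi)).as_rotvec()
YAW=np.deg2rad(-13.8)
E
python3 - <<'E'
from h import *
from workcell import bot
r=down(YAW)
bot.goto([.4995,-.135,.16],r); print(bot.current_joints())
bot.line_to([.4995,-.135,.07],max_speed=.15)
f0=bot.current_contact_force()
bot.line_to([.4995,-.135,.018],max_speed=.06)
print(f0,bot.current_contact_force(),bot.current_ee_pos(),bot.current_clock())
c=bot.read_camera("scene"); cv2.imwrite("pics/s1.png",cv2.resize(c["pixels"][90:240,150:350],None,fx=4,fy=4))
E
```

```text
[-4.99259401e-01  5.81732695e-02  1.81624766e+00 -2.74135751e-04
  1.26657125e+00 -2.56955916e-01]
[0.19188437 0.67761592 0.53769124] [-0.42622113  0.59587899  0.62429693] [ 0.49990525 -0.13516985  0.01840254] 3.55
```

View pics/s1.png

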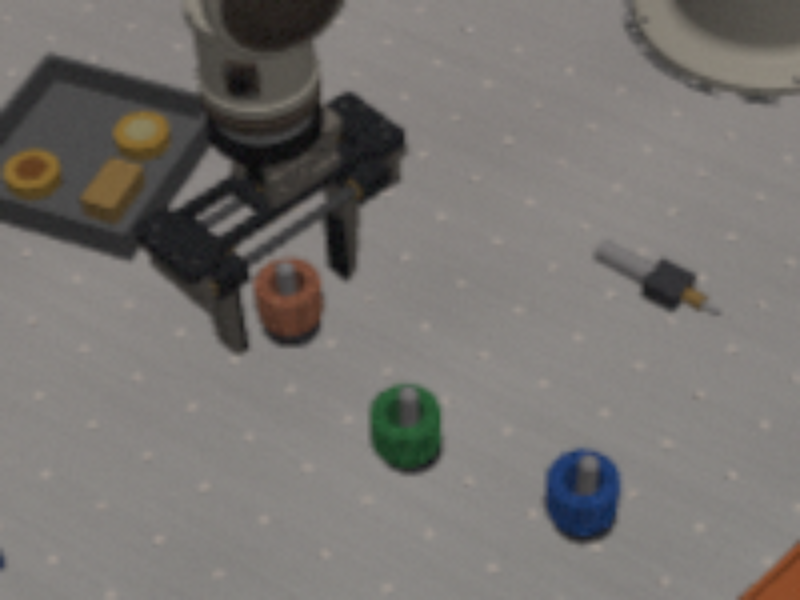

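The crop shows the copper coil at about (289,300), between the finger tips at (233,345) and (345,272). Their midpoint is (289,308), so the coil is centred. Now I'll close, lift slowly and check.

```bash
python3 - <<'E'
from h import *
from workcell import bot
bot.set_gripper(0.0,30); print("open",bot.current_opening()*92,bot.current_contact_force(),bot.current_ee_pos())
bot.hold(.2)
p=bot.current_ee_pos()
for z in(.03,.10,.18):
    bot.line_to([.4995,-.135,z],max_speed=.08); print(z,bot.current_opening()*92,bot.current_contact_force().round(2),bot.current_ft_torque().round(2))
bot.hold(.2); print(bot.current_contact_force().round(2),bot.current_clock())
c=bot.read_camera("scene"); cv2.imwrite("pics/s2.png",cv2.resize(c["pixels"][70:220,150:350],None,fx=4,fy=4))
E
```

```text
open 47.17241350223158 [-0.73296151  0.75213177  1.15894614] [ 0.49944904 -0.13497769  0.01800158]
0.03 47.23861058161789 [-0.27  0.62 -2.64] [-0.06 -0.06 -0.04]
0.1 47.293090971516186 [-0.87  0.39 -2.23] [-0.04 -0.01  0.03]
0.18 47.15042906745485 [ 0.43 -0.64 -3.51] [-0.02 -0.12 -0.04]
[ 0.02 -0.19 -3.78] 7.2167
```

View pics/s2.png

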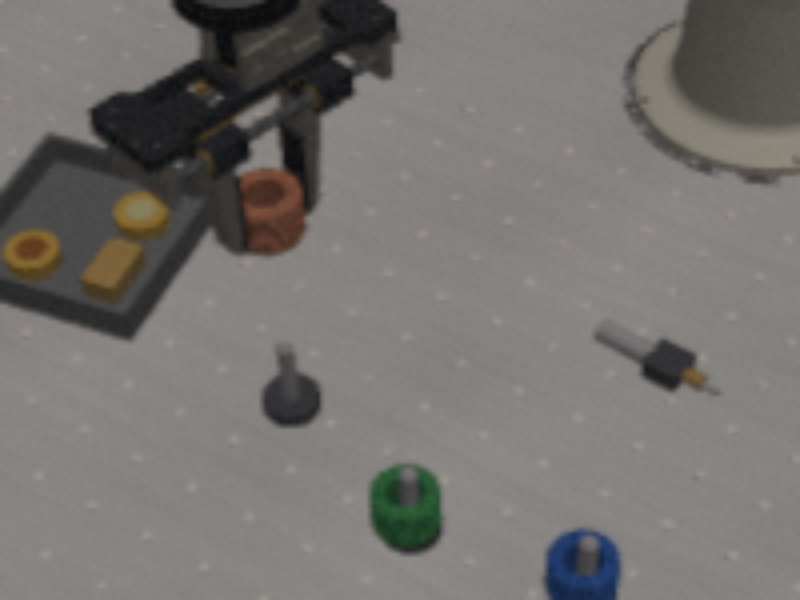

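The copper coil hangs upright between the pads at (270,210) in the crop. Its post at (290,390) is bare, and green and blue haven't moved. Next I'll carry it to the tray and lower it until it touches.

```bash
python3 - <<'E'
from h import *
from workcell import bot
bot.line_to([.490,.3445,.18],max_speed=.15)
print(bot.current_clock(),bot.current_opening()*92,bot.current_contact_force().round(2))
bot.line_to([.490,.3445,.05],max_speed=.1); bot.hold(.3)
print(bot.current_opening()*92,bot.current_contact_force().round(2),bot.current_clock())
c=bot.read_camera("scene"); cv2.imwrite("pics/s3.png",cv2.resize(c["pixels"][150:300,290:490],None,fx=4,fy=4))
E
```

```text
10.6167 47.3814357850776 [ 0.83  0.04 -2.74]
47.30025816993133 [ 0.5   0.94 -3.44] 12.3667
```

View pics/s3.png

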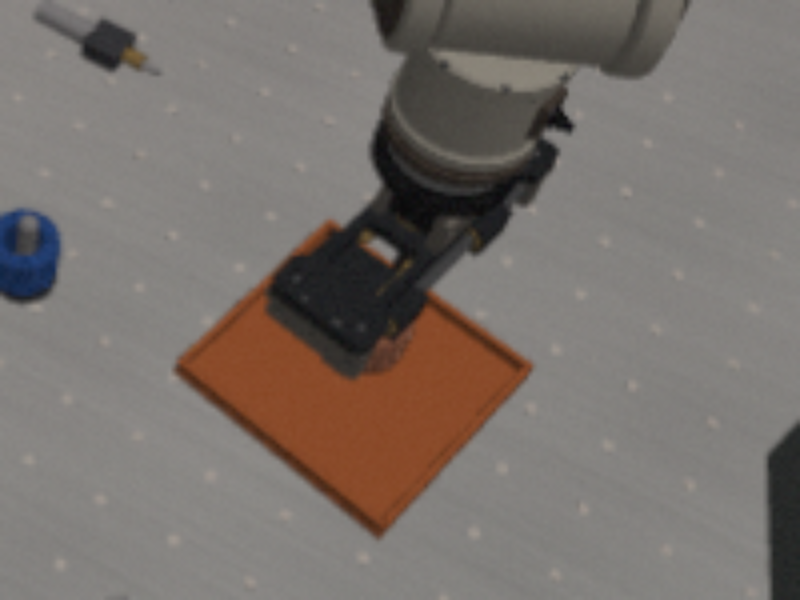

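The tray spans crop (178,365) to (532,368), with its centre near (355,375). The coil shows at about (385,345) and is raised, so it is over the middle. Now I'll lower it in small steps until the force shows contact, then release.

```bash
python3 - <<'E'
from h import *
from workcell import bot
def fz(): 
    v=[]
    for _ in range(5): bot.hold(.02); v.append(bot.current_contact_force()[2])
    return np.mean(v)
bot.line_to([.490,.3445,.018],max_speed=.06); bot.hold(.2); b=fz(); print("base",b)
for z in np.arange(.016,.0055,-.001):
    bot.line_to([.490,.3445,z],max_speed=.02); f=fz(); print(round(z,4),round(f,2),bot.current_ee_pos()[2].round(4))
    if f-b>4: break
print(bot.current_clock())
E
```

```text
base -3.510422895780338
0.016 -3.32 0.0159
0.015 -3.33 0.015
0.014 -3.0 0.014
0.013 -2.92 0.013
0.012 -3.17 0.012
0.011 -3.17 0.0111
0.01 5.77 0.011
15.7167
```

Contact came at TCP z ≈ 0.0105, close to the expected 0.011. Releasing.

```bash
python3 - <<'E'
from h import *
from workcell import bot
bot.set_gripper(.75); bot.hold(.2); print(bot.current_opening()*92,bot.current_contact_force().round(2))
bot.line_to([.490,.3445,.07],max_speed=.06); bot.line_to([.490,.3445,.2],max_speed=.15)
bot.goto([.33,-.25,.25],down(YAW)); bot.hold(.3)
T,S=[bot.read_camera(n) for n in("top","scene")]
print(bot.current_clock(),bot.current_contact_force().round(2))
for n,a,b in(("green",(264,181),(251,196)),("blue",(212,186),(296,213))):
    print(n,plane(T,blob(T,n,a,20)[0],.029).round(4),plane(S,blob(S,n,b,20)[0],.029).round(4))
a=cv2.resize(T["pixels"][150:260,80:220],(560,440)); cv2.imwrite("pics/t4.png",a)
cv2.imwrite("pics/s4.png",cv2.resize(S["pixels"][150:300,230:430],None,fx=4,fy=4))
E
```

```text
69.18387734944888 [-0.08 -0.01  0.49]
21.1917 [ 0.08 -0.74 -0.83]
green [[0.5512 0.0015 0.029 ]] [[0.5521 0.0008 0.029 ]]
blue [[0.5353 0.1302 0.029 ]] [[0.5363 0.1294 0.029 ]]
```

View pics/t4.png

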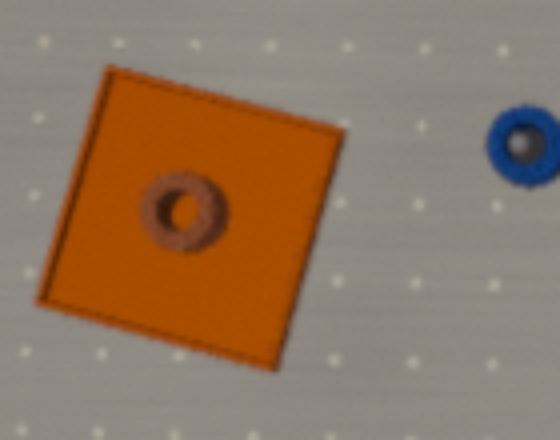

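View pics/s4.png

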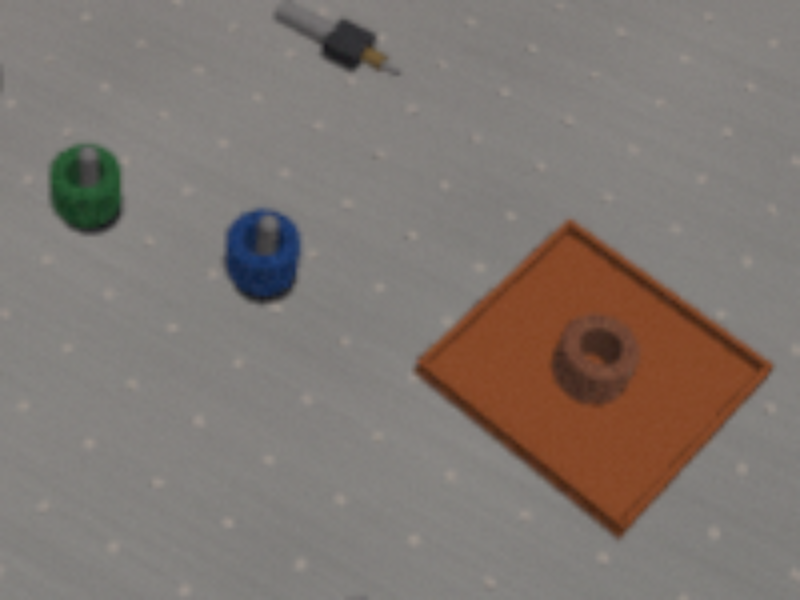

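Both views show the copper coil lying flat near the tray centre, at (185,212) in the top crop and (595,358) in the scene crop. Green and blue are still on their posts, and the arm is clear of everything. Handing in.

```bash
python3 -c "
from workcell import bot
bot.job_done()"
```

```text
the job is handed in; nothing more can be done
```

The copper coil is off its post and lying flat near the middle of the orange tray, and I handed the job in at about 21 s on the robot's clock. I viewed 7 pictures.

- **Pick-up:** I located everything from the two camera views, which agreed to about 1.5 mm on the coils and about 6 mm on the tray centre. I gripped the coil by its outside at 30 N and lifted it straight up. A picture showed the post bare and the coil held upright.
- **Placing:** I carried it over to the tray and lowered it in 1 mm steps. The force rose at a tool height of about 10.5 mm (11 mm expected), and I only opened the fingers after that contact.
- **Last checks:** Both views showed the coil flat near the tray centre, judged by eye. The green and blue coils measured within 1 mm of where they started, and the arm was parked well clear of everything.

No check failed. The hand-in gives no verdict, so I have no confirmation beyond these checks.

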